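Tip the costume jewels into the storage tub and seal it

TASK

Lift the scoop by its handle, carry the three jewels in it to the open storage tub and, holding the scoop's open edge low over the tub, tip them all in without touching the jewels with the gripper. Put the empty scoop back lying flat on the blue cutting mat, shut the tub's lid, and with the lid shut press down the four green pads around its edge, one after another, until each is fully seated. Leave the tape roll, the thread cone and the can standing where they are.

Things in the scene. Friction and masses are not known exactly. Their poses are not given: they have to be found in the camera images.
- mat: Blue cutting mat with a pale grid, fixed on the table, 360 (its x) x 300 (its y) x 3 mm thick. Origin at the centre of its underside; z up.
- scoop: Loose aluminium sorting scoop, 0.2 kg, smooth floor 140 (its x) x 150 (y) x 4 mm. Lips at both sides and at the back (x = -70), 4 thick, tops 30 mm above the underside; the edge at x = +70 is open. A straight black bar handle runs back along -x from x = -85 to -175, 22 wide (y), 24 tall, its centre line 34 mm above the underside. Origin: centre of the floor's underside; z up.
- scoop_handle (a point): Point on the handle's centre line, at (-120, 0, 34) mm in the scoop's frame: where to grip. Axes as the scoop's.
- scoop_mouth (a point): Middle of the scoop's open edge, on the floor's upper face, at (70, 0, 4) mm in the scoop's frame. Axes as the scoop's.
- jewel_pink: Pink faceted cast costume jewel, a disc 60 mm across and 18 mm high, about 40 g, loose and flat in the scoop at the start. Origin at the centre of its underside.
- jewel_blue: Blue jewel, like the pink one.
- jewel_green: Green jewel, like the pink one; it lies nearest to the open edge.
- tub: Pale open storage tub, fixed on the table, outside 160 (its x) x 200 (its y) x 85 mm high, walls and floor 5 mm. The lid is hinged along its +x rim. Origin at the centre of its underside; z up.
- tub_in (a point): Centre of the tub's inner floor, 5 mm above the table. Axes as the tub's.
- lid (a joint): Angle of the tub's blue lid, a panel 160 x 200 x 6 mm, 0.19 kg with its pads: 0 shut, 1.75 rad fully open (stop), a little past upright. Starts open. Light hinge, stays where left near upright, along the tub's y at (80, 0, 85.5) mm in the tub's frame. Pushed forward past upright (below about 1.2 rad) it falls shut by itself within about 2 s; the panel's top is then 91.5 mm above the table.
- lid_edge (a point): Middle of the lid's free edge, 160 mm from the hinge, in mid thickness. Axes as the lid's: its z points out of its upper (outer) face.
- seal_front_left (a joint): Travel of the green press pad at the lid's front left corner (front is the edge away from the hinge; left is the tub's +y), which seats the gasket there: 0 raised, 0.006 m pressed fully home. It yields to a push of 8 N or more square to the lid and stays where it is left.
- seal_front_right (a joint): Travel of the green press pad at the lid's front right corner (front is the edge away from the hinge; left is the tub's +y), which seats the gasket there: 0 raised, 0.006 m pressed fully home. It yields to a push of 8 N or more square to the lid and stays where it is left.
- seal_back_left (a joint): Travel of the green press pad at the lid's back left corner (front is the edge away from the hinge; left is the tub's +y), which seats the gasket there: 0 raised, 0.006 m pressed fully home. It yields to a push of 8 N or more square to the lid and stays where it is left.
- seal_back_right (a joint): Travel of the green press pad at the lid's back right corner (front is the edge away from the hinge; left is the tub's +y), which seats the gasket there: 0 raised, 0.006 m pressed fully home. It yields to a push of 8 N or more square to the lid and stays where it is left.
- seal_front_left_top (a point): Middle of that pad's top face. Pad 40 x 44 mm; with the lid shut its top is about 101.5 mm above the table when raised, 95.5 mm when fully home.
- seal_front_right_top (a point): Middle of that pad's top face. Pad 40 x 44 mm; with the lid shut its top is about 101.5 mm above the table when raised, 95.5 mm when fully home.
- seal_back_left_top (a point): Middle of that pad's top face. Pad 40 x 44 mm; with the lid shut its top is about 101.5 mm above the table when raised, 95.5 mm when fully home.
- seal_back_right_top (a point): Middle of that pad's top face. Pad 40 x 44 mm; with the lid shut its top is about 101.5 mm above the table when raised, 95.5 mm when fully home.
- tape: Bystander: grey tape roll lying flat, 100 mm across, 48 mm high. Origin at the centre of its underside.
- cone: Bystander: pink thread cone standing up, 60 mm across, 120 mm high. Origin at the centre of its underside.
- can: Bystander: yellow and steel can standing up, 54 mm across, 150 mm high. Origin at the centre of its underside.
Things that resemble listed ones, but are neither listed nor needed, are in the scene too. Of the things that look like the jewel_blue, the middle-sized one is meant. Several things have the shape of the jewel_pink; the one meant has the colours described above.

How it is judged (in metres and radians):
On the way, in this order (a step that is already met when the one before it is completed fails the run):
1. the scoop is tipped (more than 0.25 rad) with its open edge low over the tub (angle between scoop's own z axis and vertical above 0.25 rad and x of scoop_mouth in the frame of tub_in between -0.085 and 0.085 m and y of scoop_mouth in the frame of tub_in between -0.1 and 0.1 m and z of scoop_mouth in the frame of tub_in below 0.18 m), for 0.05 s.
2. all three jewels are in the tub (x of jewel_pink in the frame of tub_in between -0.078 and 0.078 m and y of jewel_pink in the frame of tub_in between -0.098 and 0.098 m and z of jewel_pink in the frame of tub_in between -0.005 and 0.08 m and x of jewel_blue in the frame of tub_in between -0.078 and 0.078 m and y of jewel_blue in the frame of tub_in between -0.098 and 0.098 m and z of jewel_blue in the frame of tub_in between -0.005 and 0.08 m and x of jewel_green in the frame of tub_in between -0.078 and 0.078 m and y of jewel_green in the frame of tub_in between -0.098 and 0.098 m and z of jewel_green in the frame of tub_in between -0.005 and 0.08 m), for 0.2 s.
3. the lid is shut over them (all of step 2 and value of joint lid below 0.05 rad), for 0.2 s.
4. all four pads are pressed home with the lid shut (value of joint each of seal_front_left, seal_front_right, seal_back_left, seal_back_right above 0.0045 m and value of joint lid below 0.05 rad), for 0.1 s.
At the end, for the whole second after the job is handed in: All three jewels lie in the tub, the lid is shut (within 0.05 rad), all four pads are pressed in by more than 4.5 of their 6 mm, the scoop lies flat (within 0.06 rad) with its origin over the mat, the tape roll, cone and can stand within 30 mm of where they began, and all is at rest (all of step 2 and all of step 4 and x of scoop in the frame of mat between -0.18 and 0.18 m and y of scoop in the frame of mat between -0.15 and 0.15 m and z of scoop in the frame of mat below 0.012 m and angle between scoop's own z axis and vertical below 0.06 rad and linear speed of each of scoop, jewel_pink, jewel_blue, jewel_green below 0.03 m/s and distance of each of tape, cone, can from where it was at the start of the episode below 0.03 m and angle between each of tape, cone, can's own z axis and vertical below 0.15 rad); the robot touches nothing.
It fails at once if the gripper touches a jewel (contact force between the fingers and jewel_pink above 2 N or contact force between the fingers and jewel_blue above 2 N or contact force between the fingers and jewel_green above 2 N).
It fails at once if the tape is knocked over or pushed more than 30 mm (distance of tape from where it was at the start of the episode above 0.03 m or angle between tape's own z axis and vertical above 0.3 rad).
It fails at once if the cone is knocked over or pushed more than 30 mm (distance of cone from where it was at the start of the episode above 0.03 m or angle between cone's own z axis and vertical above 0.3 rad).
It fails at once if the can is knocked over or pushed more than 30 mm (distance of can from where it was at the start of the episode above 0.03 m or angle between can's own z axis and vertical above 0.3 rad).
It also fails if it takes over 72 s, if anything falls off the work surface, if the arm or the gripper's body presses on something with over 40 N, if the wrist force passes 120 N, or if a joint passes its speed limit or range.

ROBOT

A 6-joint arm with a two-finger parallel gripper is mounted at the origin on the work surface. World frame = base frame: x ahead of the robot, y to its left, z up, the work surface at z = 0. Lengths are in mm, angles in degrees, forces in N, time in s.
With the tool pointing down it reaches from about 350 to 850 mm from the base axis. Payload 8.1 kg.
Tool frame: the origin (TCP) lies midway between the tips of the shut fingers; the grasp point (between the pads) lies 19 mm behind it; z points along the fingers, x is the direction in which the jaws open and shut, and the axes are right-handed (so a half turn about z gives the same grasp; the last joint's range is limited). The gripper opens to 85 mm and grips with 20 to 120 N. Pads are 22 mm wide; open, the fingers measure 114 mm over their backs; the gripper's body (76 mm by 85 mm) begins 54 mm behind the grasp point. The pads swing forward as they close: fully open they stand 13 mm farther back than shut.
Start: joints at [69.018, 7.471, 85.268, -0, 87.261, -4.893], TCP at [166.253, 576.511, 231.292] pointing down, gripper open.
Joint ranges: [-169.43, 169.43], [-51.17, 129.36], [1.28, 143.12], [-76.62, 256.62], [0, 156.53], [-152.29, 152.29]. Speed limits (degrees/s): [136.94, 136.94, 159.86, 180, 180, 180].

INTERFACE

Orientations are given as [roll, pitch, yaw] about the fixed x, y, z axes, in that order (R = Rz(yaw) Ry(pitch) Rx(roll)).
In Python, from bench import monitor, cams, r gives the robot as it stands.
- The arm moves only by the tool jog_arm, never from a script. Its arguments are lists of equal length, an entry for each row: "offset": the shift along the tool's x, y, z in mm, a list of three; "delta_rot": the turn, a rotation vector about the tool's x, y, z in degrees, a list of three; "jaw": the opening in per cent of the stroke, from 0 (shut) to 100 (fully open). In form: {"offset": [[x, y, z], ...], "delta_rot": [[rx, ry, rz], ...], "jaw": [jaw, ...]}. A call has 1 to 20 rows; each row shifts and turns the pose as measured when the row begins, along the tool's axes as they then stand; what a row does not reach is not made up. A row lasts 1/10 s, in which the tool goes at most 50 mm and 8.59 degrees, less where a joint would pass 70% of its speed; a pose out of reach is approached as far as the arm can. A call is refused whole if a number of a shift passes 50 or a number of a turn 8.59, either way. A call with a gripper value outside its range is refused whole. The fingers move at their own pace and stop on an object; "newtons" is the grip in N (left out, the last holds). Time passes only in rows, so rows that do not move let the fingers close. It gives the time, the measured TCP pose, the force and the opening at its end, in the units of the state.
- monitor.sense(): the state, without advancing time (a new reading comes with each control period).
- cams.snapshot(name): name is "scene" or "side" or "wrist"; returns (picture, depth): 480x640x3 uint8, red, green, blue; 480x640 float32, mm along the optical axis (not along the pixel's ray), 0 where there is no reading.
- cams.camera_model(name): a dict with "K" (3x3 intrinsics, pixels), "camera_from_world" (4x4, takes a point from world to camera coordinates). Camera axes: x right, y down, z forward; pixel columns grow to the right and rows downward; lengths in mm; the calibration is good to about 2 mm. A picture is of the moment at which its call begins: read the wrist's pose just before it. camera_model takes no time and is no camera call; for the wrist camera it gives the pose at the moment of the call.
- r.hand_in(): hands the job in, once; it reports no verdict.
The state is a dict: "time": time; "joint_pos": joint angles; "qd": joint speeds; "joint_efforts": joint torques, N m; "tool_pos": TCP position; "tcp_rot": TCP orientation; "ft_force": force on the tool from outside, world axes, zero at the start; "wrist_torque": the same for the moment, N m; "finger_gap": finger opening in mm.
Only numpy, scipy, OpenCV 4.12 (cv2) and the standard library are available. Lean on these libraries where they do the work, as an engineer would, in place of code of your own. Each camera call takes 0.05 s, during which the arm holds its last target.

## Working session

There is one attempt and no reset: what is moved stays moved. The work goes in short steps, Python scripts to look and compute and a tool call to move; the robot and the scene stay as the last step left them, time stands still between calls to the robot, and variables do not carry over. Pictures are saved under pics/ and viewed, and the job is handed in when it is done.

Besides the shell and the picture viewer there is one more tool, called after "Emit:" in YAML: its name, and indented under it one key for each argument. jog_arm: Moves the arm, as the interface text tells. Its arguments: {"type":"object","properties":{"offset":{"type":"array","items":{"type":"array","items":{"type":"number"}}},"delta_rot":{"type":"array","items":{"type":"array","items":{"type":"number"}}},"jaw":{"type":"array","items":{"type":"number"}},"newtons":{"type":"number"}},"required":["offset","delta_rot","jaw"]}

```bash
mkdir -p pics; ls
python3 - <<'E'
from bench import monitor, cams, r
import cv2,numpy as np
print(monitor.sense())
for n in ("scene","side"):
    p,d=cams.snapshot(n); cv2.imwrite(f"pics/{n}0.png",p[:,:,::-1]); np.savez(f"pics/{n}0.npz",p=p,d=d)
    m=cams.camera_model(n); print(n,np.round(m["K"],1).tolist(),np.round(m["camera_from_world"],3).tolist())
E
```

```text
pics
{'time': 0.0, 'joint_pos': array([ 6.90179345e+01,  7.51445544e+00,  8.53324471e+01, -1.26902931e-04,
        8.72617214e+01, -4.89219564e+00]), 'qd': array([-0.02526695, -0.03610935,  0.01340714, -0.01212706,  0.00399448,
        0.07569771]), 'joint_efforts': array([ 2.19685317e-03, -5.69389093e+01, -5.00555205e+01, -2.36583146e-04,
        1.45594400e-02,  2.39296092e-06]), 'tool_pos': array([166.05119285, 575.9674609 , 230.22088555]), 'tcp_rot': array([-1.79990863e+02,  1.08238978e-01,  7.39101449e+01]), 'ft_force': array([-0.20161672, -0.28824104,  0.32391211]), 'wrist_torque': array([-0.01612712,  0.00363361, -0.02343845]), 'finger_gap': 85.21531948919778}
scene [[481.8, 0.0, 318.1], [0.0, 481.8, 235.0], [0.0, 0.0, 1.0]] [[-0.025, 1.0, -0.019, 95.111], [0.739, 0.006, -0.674, -279.33], [-0.673, -0.03, -0.739, 1643.235], [0.0, 0.0, 0.0, 1.0]]
side [[492.7, 0.0, 324.3], [0.0, 492.7, 238.4], [0.0, 0.0, 1.0]] [[0.989, -0.148, 0.016, -452.184], [-0.1, -0.737, -0.668, 29.132], [0.111, 0.659, -0.744, 1330.268], [0.0, 0.0, 0.0, 1.0]]
```

View pics/scene0.png

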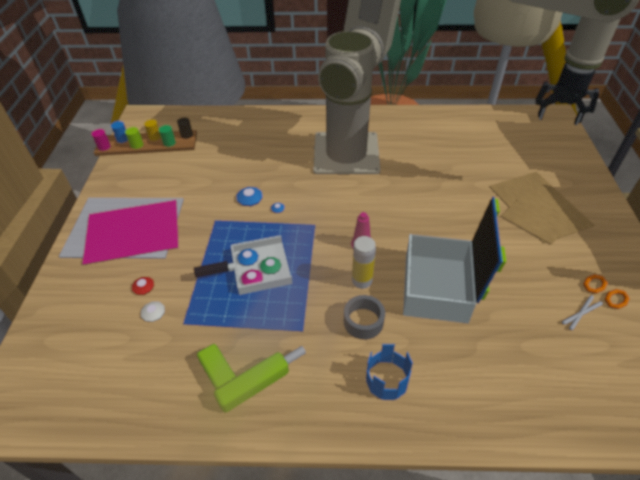

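View pics/side0.png

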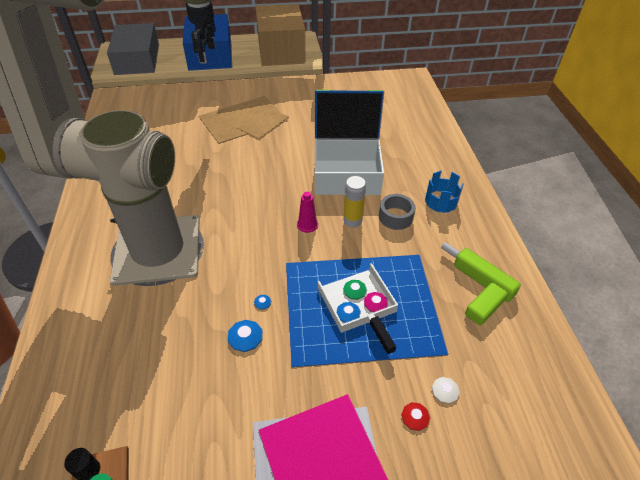

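The scene view shows the scoop on the mat at about (260,265), holding blue (247,257), pink (251,277) and green (270,265). The tub is at (440,280) with its lid on the right. The can is at (363,262), the cone at (362,230) and the tape at (364,317).

Lookalikes:
- **Blue:** large (249,196), small (278,207), middle-sized in the scoop (247,257). I choose the one in the scoop.
- **Pink shape:** red (143,285) and white (152,311). Pink is in the scoop at (251,277).

Next I check these in a close crop and measure.

```bash
cat > h.py <<'E'
import numpy as np,cv2
from bench import monitor,cams,r
def pts(n,p=None,d=None):
    m=cams.camera_model(n);K=m["K"];T=np.linalg.inv(m["camera_from_world"])
    v,u=np.mgrid[0:480,0:640]
    c=np.stack([(u-K[0][2])/K[0][0]*d,(v-K[1][2])/K[1][1]*d,d],-1)
    return c@T[:3,:3].T+T[:3,3]
def ray(n,uv,z):
    m=cams.camera_model(n);K=np.array(m["K"]);T=np.linalg.inv(m["camera_from_world"])
    q=np.c_[np.atleast_2d(uv),np.ones(len(np.atleast_2d(uv)))]@np.linalg.inv(K).T@T[:3,:3].T
    o=T[:3,3]; return o+q*((z-o[2])/q[:,2])[:,None]
E
python3 - <<'E'
from h import *
for n in("scene","side"):
    f=np.load(f"pics/{n}0.npz");p,d=f["p"],f["d"];P=pts(n,p,d);ok=d>0
    hsv=cv2.cvtColor(p,cv2.COLOR_RGB2HSV);H,S,V=[hsv[...,i].astype(int) for i in range(3)]
    print(n,"tabledepth z median",np.median(P[380:400,300:340,2]))
    def rep(name,m):
        m=(m&ok).astype(np.uint8)
        k,l,s,c=cv2.connectedComponentsWithStats(m)
        for i in range(1,k):
            if s[i,4]>40:
                q=P[l==i]; print(name,np.round(c[i]),s[i,4],"xyz med",np.round(np.median(q,0)),"lo",np.round(np.percentile(q,3,0)),"hi",np.round(np.percentile(q,97,0)))
    rep("blue",(H>100)&(H<118)&(S>150)&(V>60))
    rep("pink",(H>155)&(H<174)&(S>140))
    rep("green",(H>65)&(H<90)&(S>120))
    rep("yellow",(H>18)&(H<32)&(S>150)&(V>120)&(P[...,2]>20)&(abs(P[...,0]-400)<400))
    rep("dark",(V<60)&(P[...,2]>15)&(P[...,2]<80)&(P[...,0]>250))
    rep("tall",(P[...,2]>60)&(P[...,0]>300))
    x0,y0=(180,180) if n=="scene" else (280,250)
    cv2.imwrite(f"pics/crop_{n}.png",cv2.resize(p[y0:y0+120,x0:x0+160,::-1],None,fx=5,fy=5,interpolation=cv2.INTER_CUBIC))
E
```

```text
scene tabledepth z median -0.7224615843518905
blue [119. 130.] 165 xyz med [ -44. -780.   68.] lo [ -71. -800.   27.] hi [ -34. -765.   78.]
blue [250. 198.] 204 xyz med [ 245. -296.   17.] lo [ 214. -333.   10.] hi [ 262. -271.   26.]
blue [496. 237.] 130 xyz med [605. 313. 241.] lo [493. 302. 219.] hi [670. 328. 245.]
blue [235. 237.] 1463 xyz med [ 380. -339.    2.] lo [ 336. -393.   -1.] hi [ 478. -216.    6.]
blue [248. 259.] 135 xyz med [ 487. -272.   20.] lo [ 465. -298.   14.] hi [ 500. -253.   25.]
blue [216. 301.] 2221 xyz med [ 616. -344.    2.] lo [ 533. -403.   -1.] hi [ 676. -275.    6.]
blue [381. 355.] 220 xyz med [778.  71.  41.] lo [776.  38.  16.] hi [812.  88.  76.]
blue [399. 359.] 56 xyz med [786. 107.  33.] lo [780.  98.  16.] hi [792. 116.  47.]
blue [395. 390.] 215 xyz med [866.  92.  40.] lo [854.  65.  16.] hi [869. 113.  79.]
pink [101. 139.] 253 xyz med [  -1. -829.   57.] lo [ -29. -850.   21.] hi [  11. -813.   77.]
pink [131. 232.] 4301 xyz med [ 379. -631.   10.] lo [ 274. -750.    5.] hi [ 475. -507.   14.]
pink [364. 221.] 94 xyz med [423.  41. 108.
[... 2655 characters left out ...]
17.] 116 xyz med [ 650. 1237.   47.] lo [ 638. 1222.   17.] hi [ 668. 1257.   76.]
dark [382. 335.] 411 xyz med [ 534. -369.   48.] lo [ 517. -407.   32.] hi [ 551. -326.   52.]
tall [327.   7.] 119 xyz med [ 651. 1236.   93.] lo [ 638. 1224.   62.] hi [ 667. 1259.  121.]
tall [349. 135.] 5060 xyz med [558. 302. 140.] lo [475.   8.  64.] hi [663. 323. 241.]
tall [436. 174.] 50 xyz med [806. 120.  72.] lo [793. 115.  61.] hi [819. 127.  82.]
tall [455. 177.] 59 xyz med [857. 105.  72.] lo [850.  93.  61.] hi [866. 115.  81.]
tall [446. 194.] 66 xyz med [807.  35.  72.] lo [795.  29.  60.] hi [820.  42.  82.]
tall [307. 204.] 289 xyz med [412.  24.  93.] lo [396.  15.  62.] hi [429.  41. 121.]
```

```bash
python3 -c "
import cv2,numpy as np
a=cv2.imread('pics/crop_scene.png');b=cv2.imread('pics/crop_side.png')
cv2.imwrite('pics/crops.png',np.hstack([cv2.resize(a,(400,300)),cv2.resize(b,(400,300))]))"
```

```text
(no output)
```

View pics/crops.png

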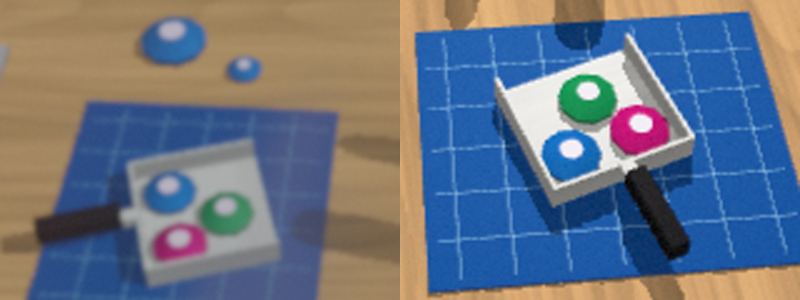

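The crop shows the three jewels in the scoop, with the large and small blue ones lying outside the mat, so the choice holds. Next I measure exact poses for the handle, lips, tub, mat and can.

Run:
```python
from h import *
for n in("scene","side"):
    f=np.load(f"pics/{n}0.npz");p,d=f["p"],f["d"];P=pts(n,p,d);ok=d>0
    hsv=cv2.cvtColor(p,cv2.COLOR_RGB2HSV);H,S,V=[hsv[...,i].astype(int) for i in range(3)]
    Z=P[...,2]
    def box(name,m):
        q=P[m&ok][:,:2].astype(np.float32)
        b=cv2.minAreaRect(q);print(n,name,len(q),"c",np.round(b[0],1),"sz",np.round(b[1],1),"ang",round(b[2],1),np.round(cv2.boxPoints(b)).tolist())
    reg=(P[...,0]>380)&(P[...,0]<660)&(P[...,1]>-430)&(P[...,1]<-120)
    box("handle top",reg&(V<70)&(Z>46)&(Z<54))
    box("scoop lips top",reg&(Z>27)&(Z<37)&(S<60)&(V>100))
    box("scoop",reg&(S<60)&(V>110)&(Z>3)&(Z<37))
    m=(H>100)&(H<118)&(S>120)&(P[...,0]>300)&(P[...,0]<720)&(P[...,1]>-450)&(P[...,1]<-60)&(Z<12)
    box("mat",m)
    t=(P[...,0]>380)&(P[...,0]<760)&(P[...,1]>70)&(P[...,1]<400)
    box("tub rim",t&(Z>80)&(Z<89)&(S<60))
    box("tub",t&(Z>15)&(Z<89)&(S<60))
    box("lid",t&(Z>110))
    q=P[t&(Z>225)&ok];print("lid top",np.round(q.mean(0)),np.round(np.percentile(q,[1,99],axis=0)).tolist())
    c=(P[...,0]>480)&(P[...,0]<620)&(P[...,1]>-20)&(P[...,1]<90)&(Z>140)
    box("can top",c)
    c=(P[...,0]>580)&(P[...,0]<780)&(P[...,1]>-20)&(P[...,1]<110)&(Z>40)&(Z<56)
    box("tape top",c)
```

```text
scene handle top 175 c [ 538.7 -361.2] sz [22.7 81.9] ang 14.9 [[517.0, -325.0], [538.0, -404.0], [560.0, -398.0], [539.0, -319.0]]
scene scoop lips top 376 c [ 506.2 -244.3] sz [156. 154.] ang 15.9 [[410.0, -192.0], [452.0, -340.0], [602.0, -297.0], [560.0, -149.0]]
scene scoop 1925 c [ 525.4 -281.5] sz [261.1 271.2] ang 89.3 [[388.0, -410.0], [659.0, -414.0], [663.0, -153.0], [391.0, -149.0]]
scene mat 4698 c [ 509.6 -257.5] sz [292.7 356.5] ang 87.1 [[324.0, -395.0], [680.0, -413.0], [695.0, -121.0], [339.0, -102.0]]
scene tub rim 605 c [560.3 225.7] sz [161.1 205.3] ang 82.4 [[448.0, 159.0], [651.0, 132.0], [673.0, 292.0], [469.0, 319.0]]
scene tub 3121 c [585.3 190. ] sz [224.1 264.8] ang 82.8 [[440.0, 95.0], [703.0, 62.0], [731.0, 285.0], [468.0, 318.0]]
scene lid 1969 c [574.6 317.1] sz [ 29.4 200.9] ang 82.3 [[473.0, 316.0], [672.0, 289.0], [676.0, 318.0], [477.0, 345.0]]
lid top [586. 317. 238.] [[480.0, 302.0, 226.0], [673.0, 341.0, 246.0]]
scene can top 293 c [544.2  34.1] sz [52.  48.4] ang 21.1 [[511.0, 47.0], [529.0, 2.0], [577.0, 21.0], [560.0, 66.0]]
scene tape top 64
[... 602 characters left out ...]
, -113.0], [340.0, -94.0]]
side tub rim 484 c [561.7 223.2] sz [172.1 199. ] ang 82.2 [[451.0, 151.0], [649.0, 124.0], [672.0, 295.0], [475.0, 322.0]]
side tub 2494 c [586.7 192.5] sz [226.  256.7] ang 82.2 [[444.0, 98.0], [699.0, 63.0], [729.0, 287.0], [475.0, 322.0]]
side lid 2850 c [573.8 311.3] sz [ 36.5 200. ] ang 85.0 [[473.0, 302.0], [672.0, 284.0], [675.0, 321.0], [476.0, 338.0]]
lid top [574. 314. 236.] [[476.0, 299.0, 225.0], [670.0, 333.0, 248.0]]
side can top 242 c [543.1  30.4] sz [48.6 54.4] ang 10.1 [[514.0, 53.0], [524.0, -1.0], [572.0, 8.0], [562.0, 61.0]]
side tape top 430 c [700.4  34.1] sz [161.9 101.1] ang 5.2 [[615.0, 77.0], [624.0, -24.0], [786.0, -9.0], [776.0, 92.0]]
```

Emit:
jog_arm:
  offset:
    - [-36,28,-5]
    - [-36,28,-5]
    - [-36,28,-5]
    - [-36,28,-5]
    - [-36,28,0]
    - [-36,28,0]
    - [-36,28,0]
    - [-36,28,0]
    - [-36,28,0]
    - [-36,28,0]
    - [-36,28,0]
    - [-36,28,0]
    - [-36,28,0]
    - [-36,28,0]
    - [-36,28,0]
    - [-36,28,0]
    - [-36,28,0]
    - [-36,28,0]
    - [-36,28,0]
    - [-36,28,0]
  delta_rot:
    - [0,0,0]
    - [0,0,0]
    - [0,0,0]
    - [0,0,0]
    - [0,0,0]
    - [0,0,0]
    - [0,0,0]
    - [0,0,0]
    - [0,0,0]
    - [0,0,0]
    - [0,0,0]
    - [0,0,0]
    - [0,0,0]
    - [0,0,0]
    - [0,0,0]
    - [0,0,0]
    - [0,0,0]
    - [0,0,0]
    - [0,0,0]
    - [0,0,0]
  jaw: [100,100,100,100,100,100,100,100,100,100,100,100,100,100,100,100,100,100,100,100]

```text
time: 2.1
tool_pos: [511.2, -301.8, 246.2]
tcp_rot: [-179.9, 0.5, 74.4]
ft_force: [1.1, 0.9, 0.2]
finger_gap: 85.3
```

```bash
cat >> h.py <<'E'
from scipy.spatial.transform import Rotation as Ro
def togo(target,Rt):
    s=monitor.sense();R=Ro.from_euler('xyz',s["tcp_rot"],degrees=True)
    print("t",round(s["time"],2),"pos",np.round(s["tool_pos"],1),"rpy",np.round(s["tcp_rot"],1),"gap",round(s["finger_gap"],1),"F",np.round(s["ft_force"],1),"j",np.round(s["joint_pos"]))
    print("offset",np.round(R.inv().apply(np.array(target)-s["tool_pos"]),1),"rotvec",np.round((R.inv()*Rt).as_rotvec(degrees=True),1))
    return R
down=lambda yaw:Ro.from_euler('xyz',[180,0,yaw],degrees=True)
E
python3 -c "
from h import *
togo([531,-344,150],down(15.3))"
```

```text
t 2.1 pos [ 511.2 -301.8  246.2] rpy [-179.9    0.5   74.4] gap 85.3 F [1.1 0.9 0.2] j [ -35.    6.   85.   -1.   89. -110.]
offset [-34.4  30.7  96.5] rotvec [ 0.2  0.6 59.1]
```

Emit:
jog_arm:
  offset:
    - [-34,30,0]
    - [0,0,0]
    - [0,0,0]
    - [0,0,0]
    - [0,0,0]
    - [0,0,0]
    - [0,0,0]
    - [0,0,0]
    - [0,0,0]
  delta_rot:
    - [0,0,0]
    - [0,0,8.5]
    - [0,0,8.5]
    - [0,0,8.5]
    - [0,0,8.5]
    - [0,0,8.5]
    - [0,0,8.5]
    - [0,0,8]
    - [0,0,0]
  jaw: [100,100,100,100,100,100,100,100,100]

```text
time: 3.0
tool_pos: [528.4, -350.2, 233.1]
tcp_rot: [-179.6, 1.1, 14.0]
ft_force: [-0.7, 0.8, 0.7]
finger_gap: 85.0
```

Run:
```python
from h import *
togo([531,-344,60],down(15.3))
p,d=cams.snapshot("wrist");m=cams.camera_model("wrist");cv2.imwrite("pics/w1.png",p[:,:,::-1])
np.savez("pics/w1.npz",p=p,d=d)
P=pts("wrist",p,d);hsv=cv2.cvtColor(p,cv2.COLOR_RGB2HSV);V=hsv[...,2]
q=(d>0)&(V<70)&(P[...,2]>44)&(P[...,2]<55)
b=cv2.minAreaRect(P[q][:,:2].astype(np.float32));print(q.sum(),np.round(b[0],1),np.round(b[1],1),b[2],np.median(P[q][:,2]))
```

```text
t 3.0 pos [ 528.4 -350.2  233.1] rpy [-179.6    1.1   14. ] gap 85.0 F [-0.7  0.8  0.7] j [-38.  14.  78.  -1.  89. -52.]
offset [  7.2  -4.2 173.1] rotvec [-0.4  1.1 -1.3]
2338 [ 533.8 -362.1] [20.8 87.9] 14.999810218811035 48.91306227727338
```

View pics/w1.png

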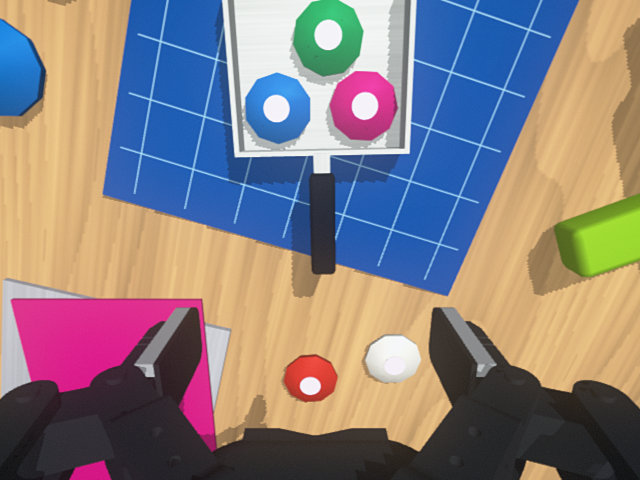

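The wrist view shows the handle from (322,175) to (322,272), matching a centre of about (534,-362) and yaw 105. I'll grip 25 mm ahead of that centre.

Emit:
jog_arm:
  offset:
    - [3,-11,30]
    - [0,0,40]
    - [0,0,40]
    - [0,0,40]
    - [0,0,10]
    - [0,0,0]
  delta_rot:
    - [-0.4,1.1,-1]
    - [0,0,0]
    - [0,0,0]
    - [0,0,0]
    - [0,0,0]
    - [0,0,0]
  jaw: [100,100,100,100,100,100]

```text
time: 3.65
tool_pos: [529.5, -339.2, 70.7]
tcp_rot: [179.8, -0.2, 16.8]
ft_force: [0.1, 0.6, 0.3]
finger_gap: 85.7
```

```bash
python3 -c "
from h import *
togo([528.5,-338.5,17],down(15))"
```

```text
t 3.65 pos [ 529.5 -339.2   70.7] rpy [179.8  -0.2  16.8] gap 85.7 F [0.1 0.6 0.3] j [-37.  19.  90.   0.  71. -54.]
offset [-1.  -1.2 53.7] rotvec [ 0.2 -0.2  1.8]
```

Emit:
jog_arm:
  offset:
    - [-1,-1,15]
    - [0,0,15]
    - [0,0,14]
    - [0,0,10]
    - [0,0,0]
    - [0,0,0]
  delta_rot:
    - [0,0,1.8]
    - [0,0,0]
    - [0,0,0]
    - [0,0,0]
    - [0,0,0]
    - [0,0,0]
  jaw: [100,100,100,100,100,100]

```text
time: 4.25
tool_pos: [532.2, -341.6, 18.8]
tcp_rot: [179.4, -0.5, 15.1]
ft_force: [-0.4, 0.3, -0.5]
finger_gap: 85.4
```

```bash
python3 -c "
from h import *
togo([528.5,-338.5,17],down(15))"
```

```text
t 4.25 pos [ 532.2 -341.6   18.8] rpy [179.4  -0.5  15.1] gap 85.4 F [-0.4  0.3 -0.5] j [-37.  23.  91.   0.  66. -52.]
offset [-2.8 -4.   1.7] rotvec [ 0.6 -0.5  0.1]
```

Emit:
jog_arm:
  offset:
    - [-2.5,-3,1]
    - [0,0,0]
    - [0,0,0]
    - [0,0,0]
    - [0,0,0]
    - [0,0,0]
    - [0,0,0]
    - [0,0,0]
    - [0,0,0]
    - [0,0,0]
  delta_rot:
    - [0.5,-0.5,0]
    - [0,0,0]
    - [0,0,0]
    - [0,0,0]
    - [0,0,0]
    - [0,0,0]
    - [0,0,0]
    - [0,0,0]
    - [0,0,0]
    - [0,0,0]
  jaw: [60,40,20,10,0,0,0,0,0,0]
  newtons: 110

```text
time: 5.25
tool_pos: [530.0, -340.2, 20.1]
tcp_rot: [179.8, -0.1, 15.1]
ft_force: [-0.1, -1.2, -0.3]
finger_gap: 20.2
```

Emit:
jog_arm:
  offset:
    - [0,0,-5]
    - [0,0,-10]
    - [0,0,-15]
    - [0,0,-15]
    - [0,0,-15]
    - [0,0,0]
    - [0,0,0]
  delta_rot:
    - [0,0,0]
    - [0,0,0]
    - [0,0,0]
    - [0,0,0]
    - [0,0,0]
    - [0,0,0]
    - [0,0,0]
  jaw: [0,0,0,0,0,0,0]

```text
time: 5.95
tool_pos: [530.0, -340.1, 86.5]
tcp_rot: [179.7, -0.1, 15.1]
ft_force: [-0.4, 1.0, -3.8]
finger_gap: 20.4
```

Run:
```python
from h import *
togo([528.5,-338.5,230],down(15))
p,d=cams.snapshot("side");cv2.imwrite("pics/s2.png",cv2.resize(p[200:400,230:480,::-1],None,fx=3,fy=3))
```

```text
t 5.95 pos [ 530.  -340.1   86.5] rpy [ 1.797e+02 -1.000e-01  1.510e+01] gap 20.4 F [-0.4  1.  -3.8] j [-37.  18.  89.  -0.  73. -52.]
offset [  -0.7   -1.3 -143.5] rotvec [ 0.3 -0.1  0.1]
```

View pics/s2.png

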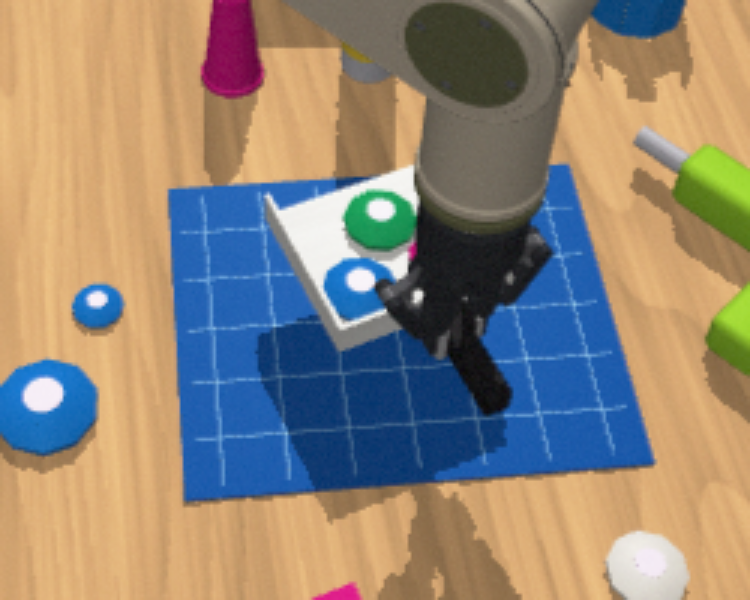

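Lifted, and the scoop holds level with the jewels lying in it. Now I raise it, leaning slightly back, and yaw it.

Emit:
jog_arm:
  offset:
    - [0,0,-10]
    - [0,0,-20]
    - [0,0,-25]
    - [0,0,-25]
    - [0,0,-20]
    - [0,0,-15]
    - [0,0,-8]
    - [0,0,0]
    - [0,0,0]
    - [0,0,0]
    - [0,0,0]
    - [0,0,0]
    - [0,0,0]
    - [0,0,0]
    - [0,0,0]
  delta_rot:
    - [0,0,0]
    - [1,0,0]
    - [1,0,0]
    - [1,0,0]
    - [1,0,0]
    - [1,0,0]
    - [0,0,0]
    - [0,0,1.5]
    - [0,0,3]
    - [0,0,4]
    - [0,0,4]
    - [0,0,4]
    - [0,0,3.5]
    - [0,0,2]
    - [0,0,0]
  jaw: [0,0,0,0,0,0,0,0,0,0,0,0,0,0,0]

```text
time: 7.5
tool_pos: [525.3, -338.5, 202.3]
tcp_rot: [-175.0, 2.8, -8.2]
ft_force: [0.2, -0.3, -3.4]
finger_gap: 20.2
```

Run:
```python
from h import *
togo([533,16,215],down(-7.7)*Ro.from_rotvec([5,0,0],degrees=True))
p,d=cams.snapshot("side");cv2.imwrite("pics/s3.png",p[:,:,::-1])
```

```text
t 7.5 pos [ 525.3 -338.5  202.3] rpy [-175.     2.8   -8.2] gap 20.2 F [ 0.2 -0.3 -3.4] j [-39.  17.  78.   3.  90. -31.]
offset [ -43.3 -351.6   19.8] rotvec [ 0.   2.8 -0.7]
```

View pics/s3.png

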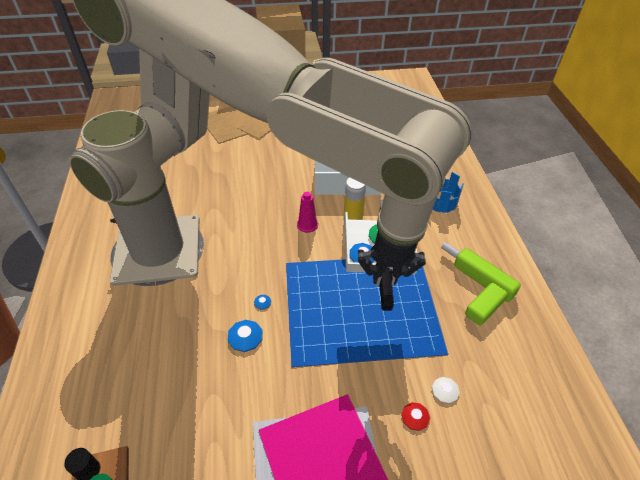

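Emit:
jog_arm:
  offset:
    - [-1,-8,0]
    - [-1,-14,0]
    - [-2,-20,1]
    - [-3,-24,1]
    - [-3,-24,1]
    - [-3,-24,1]
    - [-3,-24,1]
    - [-3,-24,1]
    - [-3,-24,1]
    - [-3,-24,1]
    - [-3,-24,1]
    - [-3,-24,1]
    - [-3,-24,1]
    - [-2,-20,1]
    - [-2,-16,1]
    - [-1,-12,1]
    - [0,-8,0]
    - [0,-5,0]
    - [0,-3,0]
    - [0,0,0]
  delta_rot:
    - [0,0.3,0]
    - [0,0.3,0]
    - [0,0.3,0]
    - [0,0.3,0]
    - [0,0.3,0]
    - [0,0.3,0]
    - [0,0.3,0]
    - [0,0.3,0]
    - [0,0.3,0]
    - [0,0.1,0]
    - [0,0,0]
    - [0,0,0]
    - [0,0,0]
    - [0,0,0]
    - [0,0,0]
    - [0,0,0]
    - [0,0,0]
    - [0,0,0]
    - [0,0,0]
    - [0,0,0]
  jaw: [0,0,0,0,0,0,0,0,0,0,0,0,0,0,0,0,0,0,0,0]

```text
time: 9.55
tool_pos: [528.4, 41.0, 219.8]
tcp_rot: [-174.7, -0.3, -7.5]
ft_force: [0.4, 0.4, -3.7]
finger_gap: 20.6
```

Run:
```python
from h import *
R=togo([533,16,215],down(-7.7)*Ro.from_rotvec([5,0,0],degrees=True))
s=monitor.sense();print("mouth",s["tool_pos"]+R.apply([0,-175,13]))
for n in("scene","side"):
    p,d=cams.snapshot(n);cv2.imwrite(f"pics/{n}4.png",p[:,:,::-1])
m=cv2.hconcat([cv2.imread("pics/scene4.png")[130:330,230:530],cv2.imread("pics/side4.png")[60:260,250:550]])
cv2.imwrite("pics/c4.png",cv2.resize(m,None,fx=1.33,fy=1.33))
```

```text
t 9.55 pos [528.4  41.  219.8] rpy [-174.7   -0.3   -7.5] gap 20.6 F [ 0.4  0.4 -3.7] j [-5. -4. 99.  5. 85.  2.]
offset [ 7.8 24.6  2.6] rotvec [-0.3 -0.3  0.2]
mouth [551.43329826 214.98114782 223.02807287]
```

View pics/c4.png

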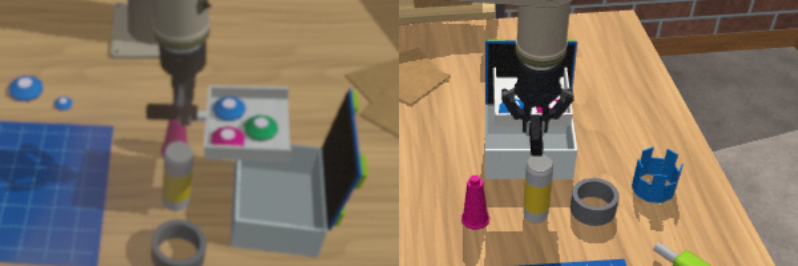

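Jewels still in place; mouth about 25 mm too far forward. Now I begin tipping while lowering and backing up.

Emit:
jog_arm:
  offset:
    - [1,2,4]
    - [1,2,4]
    - [1,2,4]
    - [1,2,4]
    - [1,2,4]
    - [1,2,4]
    - [1,2,4]
    - [0,0,0]
  delta_rot:
    - [-3,0,0]
    - [-3,0,0]
    - [-3,0,0]
    - [-3,0,0]
    - [-3,0,0]
    - [-3,0,0]
    - [-2,0,0]
    - [0,0,0]
  jaw: [0,0,0,0,0,0,0,0]

```text
time: 10.45
tool_pos: [534.4, 17.8, 191.8]
tcp_rot: [164.5, -0.3, -8.1]
ft_force: [-0.2, 0.5, -2.9]
finger_gap: 20.4
```

```bash
cat > st.py <<'E'
from h import *
import sys
R=togo([533,16,215],down(-7.7))
s=monitor.sense();mo=s["tool_pos"]+R.apply([0,-175,13]);print("mouth",np.round(mo),"tilt",Ro.from_rotvec([0,0,0]).magnitude(),np.degrees(np.arccos(-R.as_matrix()[2,2])))
a=np.radians(82.3);e=np.array([[np.cos(a),np.sin(a)],[-np.sin(a),np.cos(a)]]);print("mouth tub xy",np.round(e@(mo[:2]-[561,224])))
print("world down in tool",np.round(R.inv().apply([0,0,-1]),2))
k=sys.argv[1]
for n in("scene","side"):
    p,d=cams.snapshot(n);cv2.imwrite(f"pics/{n}{k}.png",p[:,:,::-1])
m=cv2.hconcat([cv2.imread(f"pics/scene{k}.png")[130:330,280:580],cv2.imread(f"pics/side{k}.png")[60:260,250:550]])
cv2.imwrite(f"pics/c{k}.png",cv2.resize(m,None,fx=1.33,fy=1.33))
E
python3 st.py 5
```

```text
t 10.45 pos [534.4  17.8 191.8] rpy [164.5  -0.3  -8.1] gap 20.4 F [-0.2  0.5 -2.9] j [  7.   3.  96. -15.  85.  16.]
offset [ -1.    8.2 -21.9] rotvec [15.5 -0.3 -0.4]
mouth [558. 181. 133.] tilt 0.0 15.483568348064708
mouth tub xy [-43.  -3.]
world down in tool [-0.01 -0.27  0.96]
```

View pics/c5.png

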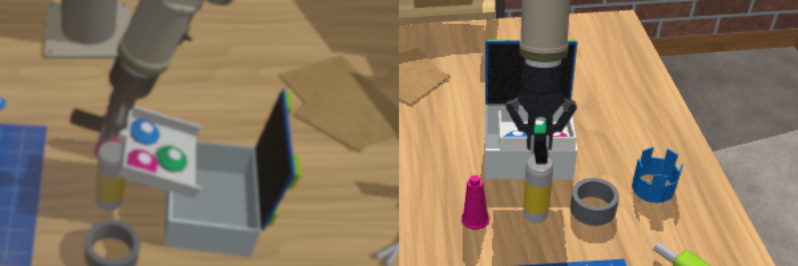

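Run:
```python
from h import *
m=cams.camera_model("scene");K=m["K"];T=m["camera_from_world"]
a=np.radians(82.3)
def pr(w):
    c=T[:3,:3]@w+T[:3,3];q=K@c;return np.round(q[:2]/q[2])
ex=np.array([np.cos(a),np.sin(a),0]);ey=np.array([-np.sin(a),np.cos(a),0])
im=cv2.imread("pics/scene5.png")
for p in([558,181,133]+75*ey,[558,181,133]-75*ey):
    print(pr(p));cv2.circle(im,tuple(int(v) for v in pr(p)),2,(0,0,255),-1)
for sx,sy in((-80,-100),(-80,100),(80,100),(80,-100)):
    q=pr(np.array([561,224,85])+sx*ex+sy*ey);cv2.circle(im,tuple(int(v) for v in q),2,(0,255,255),-1)
cv2.imwrite("pics/v5.png",cv2.resize(im[180:340,330:530],None,fx=4,fy=3.75))
```

```text
[426. 231.]
[425. 278.]
```

View pics/v5.png

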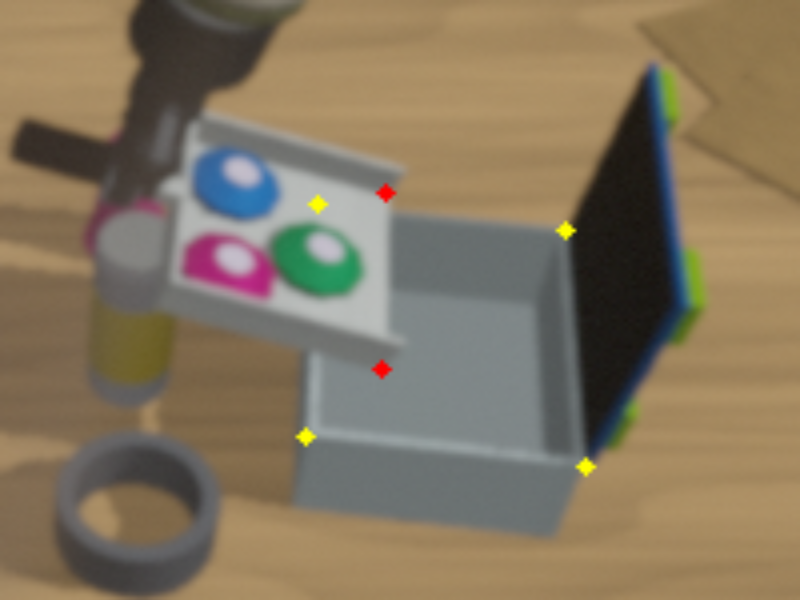

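Run:
```python
from h import *
p,d=cams.snapshot("scene");P=pts("scene",p,d)
hsv=cv2.cvtColor(p,cv2.COLOR_RGB2HSV)
# crop px floor near mouth: v5 (340..385, 200..310) -> orig
m=np.zeros(d.shape,bool)
for u in range(330+345//4,330+385//4):
    for v in range(180+int(205/3.75),180+int(320/3.75)): m[v,u]=True
m&=(hsv[...,1]<50)
q=P[m];c=q.mean(0);U,S,V=np.linalg.svd(q-c);n=V[2]*np.sign(V[2][2]);print(len(q),c,n,"tilt",np.degrees(np.arccos(n[2])),S)
# mouth edge rows
for v in (235,245,255,262):
    row=[(u,np.round(P[v,u]).tolist()) for u in range(418,434,2)];print(v,row)
```

```text
255 [548.43292417 170.39927915 140.39616962] [0.10386499 0.98271441 0.15324641] tilt 81.18489202390687 [1245.23811064  358.66122047  102.26791471]
235 [(418, [504.0, 168.0, 139.0]), (420, [501.0, 174.0, 137.0]), (422, [501.0, 179.0, 137.0]), (424, [499.0, 184.0, 135.0]), (426, [496.0, 190.0, 132.0]), (428, [377.0, 230.0, 1.0]), (430, [374.0, 236.0, -2.0]), (432, [374.0, 242.0, -3.0])]
245 [(418, [547.0, 162.0, 151.0]), (420, [534.0, 170.0, 137.0]), (422, [534.0, 175.0, 137.0]), (424, [532.0, 180.0, 134.0]), (426, [531.0, 185.0, 134.0]), (428, [465.0, 210.0, 58.0]), (430, [461.0, 216.0, 53.0]), (432, [459.0, 222.0, 51.0])]
255 [(418, [577.0, 158.0, 149.0]), (420, [576.0, 163.0, 149.0]), (422, [567.0, 170.0, 138.0]), (424, [564.0, 176.0, 135.0]), (426, [566.0, 180.0, 137.0]), (428, [463.0, 217.0, 14.0]), (430, [467.0, 221.0, 19.0]), (432, [461.0, 228.0, 12.0])]
262 [(418, [592.0, 158.0, 141.0]), (420, [586.0, 164.0, 134.0]), (422, [589.0, 168.0, 138.0]), (424, [586.0, 173.0, 135.0]), (426, [583.0, 179.0, 131.0]), (428, [482.0, 215.0, 7.0]), (430, [485.0, 220.0, 11.0]), (432, [481.0, 226.0, 6.0])]
```

Depth puts the mouth edge at z ≈133, as computed, though it is about 10 mm toward -x. I correct that while tipping further.

Emit:
jog_arm:
  offset:
    - [1,-2,-4]
    - [1,-2,-4]
    - [1,-2,-4]
    - [1,-2,-4]
    - [1,-2,-4]
    - [1,-2,-4]
    - [1,-2,-4]
    - [0,0,0]
  delta_rot:
    - [-2.5,0,0]
    - [-2.5,0,0]
    - [-2.5,0,0]
    - [-2.5,0,0]
    - [-2.5,0,0]
    - [-2.5,0,0]
    - [-2.5,0,0]
    - [0,0,0]
  jaw: [0,0,0,0,0,0,0,0]

```text
time: 11.4
tool_pos: [547.7, 37.5, 219.2]
tcp_rot: [147.2, -0.9, -8.7]
ft_force: [-0.1, 0.5, -2.1]
finger_gap: 20.5
```

```bash
python3 st.py 6
```

```text
t 11.4 pos [547.7  37.5 219.2] rpy [147.2  -0.9  -8.7] gap 20.5 F [-0.1  0.5 -2.1] j [ 17.  13.  87. -30.  95.  28.]
offset [-11.3  17.6  16.1] rotvec [32.8 -0.6 -1.2]
mouth [570. 176. 113.] tilt 0.0 32.81862130359458
mouth tub xy [-47. -16.]
world down in tool [-0.02 -0.54  0.84]
```

View pics/c6.png

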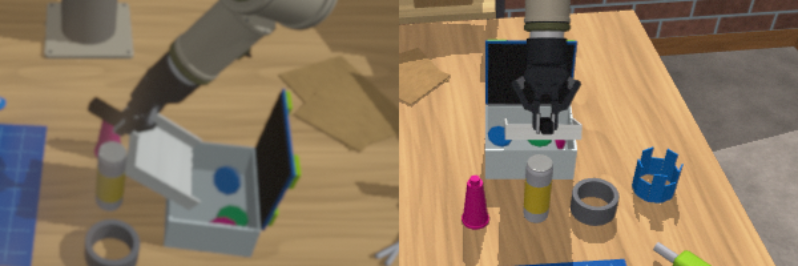

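All three jewels appear in the tub: blue (227,180), green (232,213) and pink (222,222). I'll check them by depth.

Run:
```python
from h import *
a=np.radians(82.3);e=np.array([[np.cos(a),np.sin(a)],[-np.sin(a),np.cos(a)]])
for n in("scene","side"):
    p,d=cams.snapshot(n);P=pts(n,p,d);hsv=cv2.cvtColor(p,cv2.COLOR_RGB2HSV);H,S,V=[hsv[...,i].astype(int) for i in range(3)]
    L=(P[...,:2]-[561,224])@e.T
    inn=(abs(L[...,0])<78)&(abs(L[...,1])<98)&(P[...,2]<90)&(d>0)
    for nm,h0,h1 in(("blue",100,118),("green",65,90),("pink",155,174)):
        k=inn&(H>h0)&(H<h1)&(S>100)
        if k.sum(): print(n,nm,k.sum(),np.round(np.median(L[k],0)),np.round(L[k].min(0)),np.round(L[k].max(0)),"z",np.round(np.percentile(P[k][:,2],[2,98])))
```

```text
scene blue 290 [45. 64.] [18. 37.] [74. 97.] z [17. 26.]
scene green 138 [ 50. -18.] [ 19. -40.] [72. -2.] z [18. 27.]
scene pink 75 [ 31. -58.] [ 11. -65.] [ 52. -51.] z [44. 57.]
side blue 159 [37. 70.] [12. 39.] [75. 92.] z [15. 28.]
side green 46 [ 22. -26.] [ 13. -46.] [30. -5.] z [15. 26.]
side pink 56 [ 14. -63.] [  5. -80.] [ 27. -43.] z [16. 37.]
```

Emit:
jog_arm:
  offset:
    - [0,10,-16]
    - [0,8,-12]
    - [0,0,0]
    - [0,0,0]
    - [0,0,0]
    - [0,0,0]
    - [0,0,0]
    - [0,0,0]
    - [0,0,0]
  delta_rot:
    - [0,0,0]
    - [0,0,0]
    - [5.5,0,0]
    - [5.5,0,0]
    - [5.5,0,0]
    - [5.5,0,0]
    - [5.5,0,0]
    - [5.3,0,0]
    - [0,0,0]
  jaw: [0,0,0,0,0,0,0,0,0]

```text
time: 12.5
tool_pos: [550.1, 34.0, 272.1]
tcp_rot: [-178.6, -2.1, -8.7]
ft_force: [0.2, 0.3, -2.2]
finger_gap: 20.4
```

```bash
python3 -c "
from h import *
togo([530,-340,230],down(-8))"
```

```text
t 12.5 pos [550.1  34.  272.1] rpy [-178.6   -2.1   -8.7] gap 20.4 F [ 0.2  0.3 -2.2] j [-3. -3. 92.  1. 89.  6.]
offset [ 34.9 373.8  34. ] rotvec [-1.4 -2.1 -0.6]
```

Emit:
jog_arm:
  offset:
    - [3,25,1]
    - [3,35,3]
    - [3,35,3]
    - [3,35,3]
    - [3,35,3]
    - [3,35,3]
    - [3,35,3]
    - [3,35,3]
    - [3,35,3]
    - [3,35,3]
    - [3,25,3]
    - [0,0,0]
    - [0,0,0]
    - [0,0,0]
    - [0,0,0]
    - [0,0,0]
  delta_rot:
    - [-0.7,-1,0]
    - [-0.7,-1,0]
    - [0,0,0]
    - [0,0,0]
    - [0,0,0]
    - [0,0,0]
    - [0,0,0]
    - [0,0,0]
    - [0,0,0]
    - [0,0,0]
    - [0,0,0]
    - [0,0,-6]
    - [0,0,-6]
    - [0,0,-6]
    - [0,0,-5]
    - [0,0,0]
  jaw: [0,0,0,0,0,0,0,0,0,0,0,0,0,0,0,0]

```text
time: 14.1
tool_pos: [529.3, -350.4, 265.1]
tcp_rot: [177.8, 0.6, 15.6]
ft_force: [0.3, -0.3, -1.9]
finger_gap: 20.3
```

```bash
python3 -c "
from h import *
togo([530,-340,60],down(15))"
```

```text
t 14.1 pos [ 529.3 -350.4  265.1] rpy [177.8   0.6  15.6] gap 20.3 F [ 0.3 -0.3 -1.9] j [-37.  11.  78.  -2.  90. -53.]
offset [  5.7 -17.8 204.5] rotvec [2.2 0.6 0.6]
```

Emit:
jog_arm:
  offset:
    - [3,-5,20]
    - [0,-3,35]
    - [0,0,35]
    - [0,0,35]
    - [0,0,35]
    - [0,0,25]
    - [0,0,5]
    - [0,0,0]
  delta_rot:
    - [2.2,0.6,0.6]
    - [0,0,0]
    - [0,0,0]
    - [0,0,0]
    - [0,0,0]
    - [0,0,0]
    - [0,0,0]
    - [0,0,0]
  jaw: [0,0,0,0,0,0,0,0]

```text
time: 14.9
tool_pos: [529.7, -338.4, 63.5]
tcp_rot: [-179.5, 0.1, 13.8]
ft_force: [0.1, -0.5, -1.8]
finger_gap: 20.3
```

Run:
```python
from h import *
togo([530,-340,20.5],down(15))
p,d=cams.snapshot("side");cv2.imwrite("pics/s7.png",cv2.resize(p[200:400,230:480,::-1],None,fx=3,fy=3))
```

```text
t 14.9 pos [ 529.7 -338.4   63.5] rpy [-1.795e+02  1.000e-01  1.380e+01] gap 20.3 F [ 0.1 -0.5 -1.8] j [-37.  20.  89.   0.  72. -51.]
offset [-0.   2.  42.9] rotvec [-0.5  0.1 -1.2]
```

View pics/s7.png

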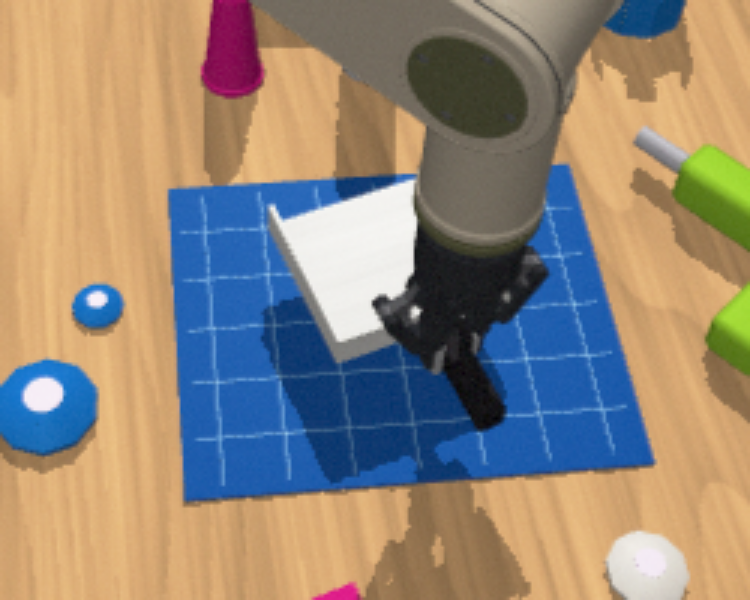

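Empty scoop held level above the mat. Next I lower it gently and release.

Emit:
jog_arm:
  offset:
    - [0,1,14]
    - [0,1,12]
    - [0,0,8]
    - [0,0,4]
    - [0,0,2]
    - [0,0,0]
    - [0,0,0]
  delta_rot:
    - [-0.5,0,0]
    - [0,0,0]
    - [0,0,0]
    - [0,0,0]
    - [0,0,0]
    - [0,0,0]
    - [0,0,0]
  jaw: [0,0,0,0,0,0,0]

```text
time: 15.65
tool_pos: [535.1, -343.9, 30.5]
tcp_rot: [179.5, -0.3, 13.6]
ft_force: [0.3, -0.4, -1.3]
finger_gap: 20.6
```

Emit:
jog_arm:
  offset:
    - [0,0,3]
    - [0,0,3]
    - [0,0,2]
    - [0,0,0]
  delta_rot:
    - [0.4,0,0]
    - [0,0,0]
    - [0,0,0]
    - [0,0,0]
  jaw: [0,0,0,0]

```text
time: 16.05
tool_pos: [535.7, -344.4, 22.9]
tcp_rot: [179.9, -0.4, 13.6]
ft_force: [0.5, 0.8, -2.3]
finger_gap: 20.4
```

Emit:
jog_arm:
  offset:
    - [0,0,2]
    - [0,0,1]
    - [0,0,0]
  delta_rot:
    - [0,0,0]
    - [0,0,0]
    - [0,0,0]
  jaw: [0,0,0]

```text
time: 16.35
tool_pos: [535.9, -344.6, 20.3]
tcp_rot: [179.9, -0.4, 13.6]
ft_force: [-1.5, 0.9, 0.4]
finger_gap: 20.3
```

Force has risen by 2.7 N, so the scoop is on the mat. Opening.

Emit:
jog_arm:
  offset:
    - [0,0,0]
    - [0,0,0]
    - [0,0,0]
    - [0,0,0]
    - [0,0,0]
    - [0,0,0]
    - [0,0,-15]
    - [0,0,-30]
    - [0,0,-45]
    - [0,0,-50]
    - [0,0,-50]
    - [0,0,-50]
    - [0,0,0]
  delta_rot:
    - [0,0,0]
    - [0,0,0]
    - [0,0,0]
    - [0,0,0]
    - [0,0,0]
    - [0,0,0]
    - [0,0,0]
    - [0,0,0]
    - [0,0,0]
    - [0,0,0]
    - [0,0,0]
    - [0,0,0]
    - [0,0,0]
  jaw: [20,40,60,80,100,100,100,100,100,100,100,100,100]

```text
time: 17.65
tool_pos: [532.9, -343.5, 271.3]
tcp_rot: [179.9, -0.4, 13.6]
ft_force: [0.3, 0.2, -0.7]
finger_gap: 85.6
```

Run:
```python
from h import *
togo([585,400,300],down(82))
p,d=cams.snapshot("side");cv2.imwrite("pics/s8.png",cv2.resize(p[200:400,230:480,::-1],None,fx=3,fy=3))
P=pts("side",p,d);reg=(P[...,0]>380)&(P[...,0]<660)&(P[...,1]>-330)&(P[...,1]<-120);hsv=cv2.cvtColor(p,cv2.COLOR_RGB2HSV)
q=P[reg&(hsv[...,1]<40)&(P[...,2]>3)&(P[...,2]<15)];c=q.mean(0);n=np.linalg.svd(q-c)[2][2];print("floor",len(q),c,"tilt",np.degrees(np.arccos(abs(n[2]))))
```

```text
t 17.65 pos [ 532.9 -343.5  271.3] rpy [179.9  -0.4  13.6] gap 85.6 F [ 0.3  0.2 -0.7] j [-38.  12.  77.   0.  91. -51.]
offset [ 225.7 -710.4  -28.4] rotvec [  0.4  -0.3 -68.4]
floor 2304 [ 512.69453628 -237.61004283    7.37836566] tilt 0.47824731051584274
```

View pics/s8.png

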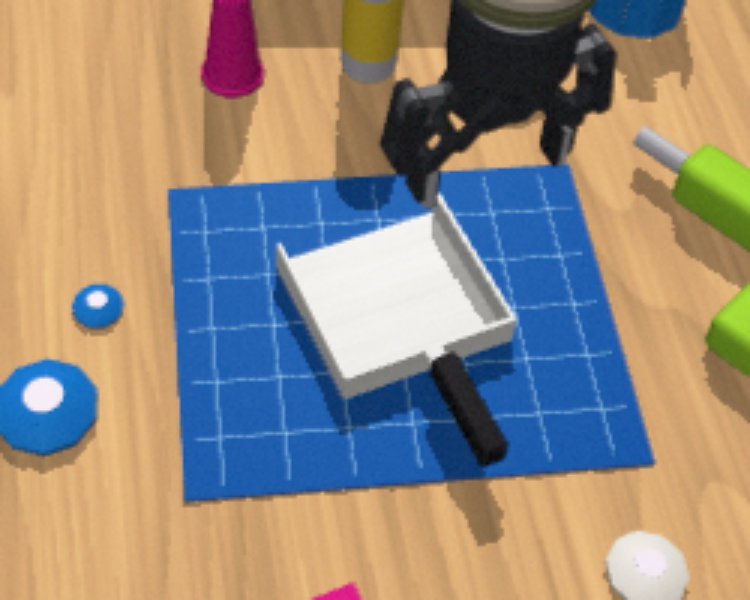

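Scoop lies flat (0.5°) on the mat at about (513,-238). Next I go over and behind the lid with the fingers shut.

Emit:
jog_arm:
  offset:
    - [0,0,-30]
    - [7,-22,-25]
    - [13,-43,0]
    - [13,-43,0]
    - [13,-43,0]
    - [13,-43,0]
    - [13,-43,0]
    - [13,-43,0]
    - [13,-43,0]
    - [13,-43,0]
    - [13,-43,0]
    - [13,-43,0]
    - [13,-43,0]
    - [13,-43,0]
    - [13,-43,0]
    - [13,-43,0]
    - [13,-43,0]
    - [13,-43,0]
    - [0,0,0]
  delta_rot:
    - [0,0,0]
    - [0,0,0]
    - [0,0,0]
    - [0,0,0]
    - [0,0,0]
    - [0,0,0]
    - [0,0,0]
    - [0,0,0]
    - [0,0,0]
    - [0,0,0]
    - [0,0,0]
    - [0,0,0]
    - [0,0,0]
    - [0,0,0]
    - [0,0,0]
    - [0,0,0]
    - [0,0,0]
    - [0,0,0]
    - [0,0,0]
  jaw: [100,80,60,40,20,0,0,0,0,0,0,0,0,0,0,0,0,0,0]

```text
time: 19.6
tool_pos: [565.3, 425.5, 312.0]
tcp_rot: [-179.8, 1.0, 13.3]
ft_force: [0.0, -0.4, -0.8]
finger_gap: -0.2
```

```bash
python3 -c "
from h import *
togo([585,425,215],down(-8))"
```

```text
t 19.6 pos [565.3 425.5 312. ] rpy [-179.8    1.    13.3] gap -0.2 F [ 0.  -0.4 -0.8] j [ 33.  25.  56.   1. 100.  19.]
offset [20.8  5.4 96.7] rotvec [-0.   1.1 21.3]
```

Emit:
jog_arm:
  offset:
    - [10,3,0]
    - [10,0,0]
    - [0,0,0]
    - [0,0,30]
    - [0,0,35]
    - [0,0,28]
    - [0,0,0]
  delta_rot:
    - [0,1,7]
    - [0,0,7]
    - [0,0,7]
    - [0,0,0]
    - [0,0,0]
    - [0,0,0]
    - [0,0,0]
  jaw: [0,0,0,0,0,0,0]

```text
time: 20.3
tool_pos: [582.8, 424.9, 210.1]
tcp_rot: [179.7, 0.5, -8.5]
ft_force: [-1.7, -0.2, -1.0]
finger_gap: -0.0
```

Run:
```python
from h import *
togo([560,235,215],down(-8))
p,d=cams.snapshot("scene");cv2.imwrite("pics/a9.png",cv2.resize(p[80:330,330:630,::-1],None,fx=2.5,fy=2.4))
```

```text
t 20.3 pos [582.8 424.9 210.1] rpy [179.7   0.5  -8.5] gap -0.0 F [-1.7 -0.2 -1. ] j [32. 27. 63.  0. 90. 40.]
offset [  5.3 191.2  -4. ] rotvec [ 0.3  0.5 -0.5]
```

View pics/a9.png

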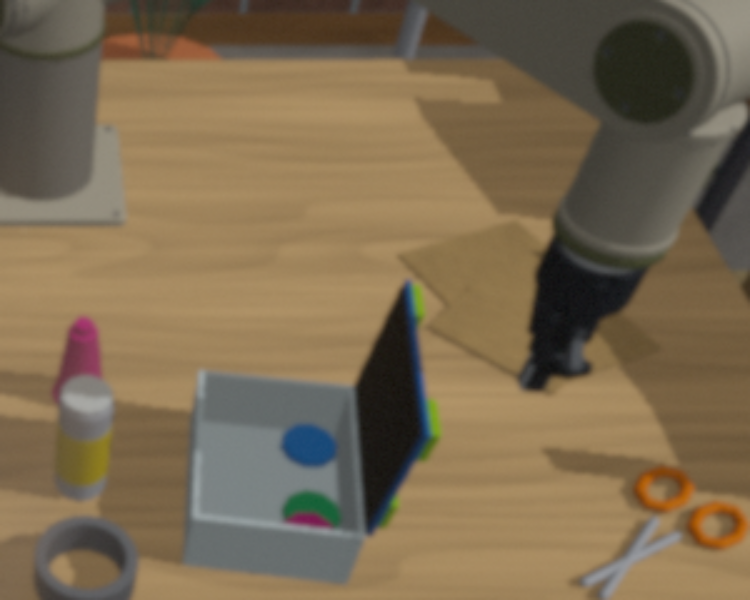

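Emit:
jog_arm:
  offset:
    - [0,20,0]
    - [0,20,0]
    - [0,12,0]
    - [0,12,0]
    - [0,12,0]
    - [0,12,0]
    - [0,12,0]
    - [0,12,0]
    - [0,12,0]
    - [0,12,0]
    - [0,12,0]
    - [0,12,0]
    - [0,12,0]
    - [0,12,0]
  delta_rot:
    - [0,0,0]
    - [0,0,0]
    - [0,0,0]
    - [0,0,0]
    - [0,0,0]
    - [0,0,0]
    - [0,0,0]
    - [0,0,0]
    - [0,0,0]
    - [0,0,0]
    - [0,0,0]
    - [0,0,0]
    - [0,0,0]
    - [0,0,0]
  jaw: [0,0,0,0,0,0,0,0,0,0,0,0,0,0]

```text
time: 21.75
tool_pos: [557.2, 233.9, 222.6]
tcp_rot: [-179.8, -0.2, -8.3]
ft_force: [0.1, 0.8, -1.2]
finger_gap: -0.1
```

Run:
```python
from h import *
togo([560,235,215],down(-8))
p,d=cams.snapshot("scene");cv2.imwrite("pics/a10.png",cv2.resize(p[80:330,330:630,::-1],None,fx=2.5,fy=2.4))
```

```text
t 21.75 pos [557.2 233.9 222.6] rpy [-179.8   -0.2   -8.3] gap -0.1 F [ 0.1  0.8 -1.2] j [18.  8. 85.  0. 86. 26.]
offset [ 2.6 -1.4  7.6] rotvec [-0.2 -0.2 -0.3]
```

View pics/a10.png

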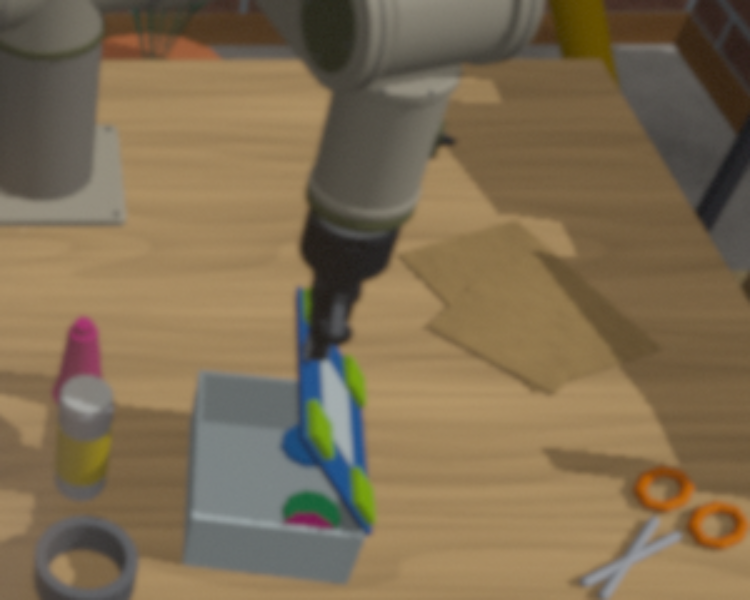

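Emit:
jog_arm:
  offset:
    - [0,15,0]
    - [0,15,0]
    - [0,10,0]
    - [0,0,0]
    - [0,0,0]
    - [0,0,0]
    - [0,0,0]
    - [0,0,0]
    - [0,0,0]
    - [0,0,0]
    - [0,0,0]
    - [0,0,0]
    - [0,0,0]
    - [0,0,0]
    - [0,0,0]
    - [0,0,0]
    - [0,0,0]
    - [0,0,0]
  delta_rot:
    - [0,0,0]
    - [0,0,0]
    - [0,0,0]
    - [0,0,0]
    - [0,0,0]
    - [0,0,0]
    - [0,0,0]
    - [0,0,0]
    - [0,0,0]
    - [0,0,0]
    - [0,0,0]
    - [0,0,0]
    - [0,0,0]
    - [0,0,0]
    - [0,0,0]
    - [0,0,0]
    - [0,0,0]
    - [0,0,0]
  jaw: [0,0,0,0,0,0,0,0,0,0,0,0,0,0,0,0,0,0]

```text
time: 23.6
tool_pos: [550.9, 189.9, 222.5]
tcp_rot: [-179.8, -0.2, -8.4]
ft_force: [-0.6, 0.8, 0.3]
finger_gap: -0.2
```

```bash
cat > pads.py <<'E'
from h import *
import sys
s=monitor.sense();print(np.round(s["tool_pos"],1),s["time"])
for n in("scene","side"):
    p,d=cams.snapshot(n);P=pts(n,p,d);hsv=cv2.cvtColor(p,cv2.COLOR_RGB2HSV);H,S,V=[hsv[...,i].astype(int) for i in range(3)]
    cv2.imwrite(f"pics/{n}_{sys.argv[1]}.png",p[:,:,::-1])
    m=((H>30)&(H<50)&(S>120)&(d>0)&(P[...,1]>80)&(P[...,1]<360)&(P[...,0]<720)&(P[...,0]>400)&(P[...,2]>80)).astype(np.uint8)
    k,l,st,c=cv2.connectedComponentsWithStats(m)
    for i in range(1,k):
        if st[i,4]>25:
            q=P[l==i];z=np.percentile(q[:,2],[50,75,95]);t=q[q[:,2]>z[0]-3]
            b=cv2.minAreaRect(t[:,:2].astype(np.float32))
            print(n,np.round(c[i]),st[i,4],"c",np.round(b[0]),np.round(b[1]),"z",np.round(z,1))
    w=(P[...,0]>540)&(P[...,0]<590)&(P[...,1]>190)&(P[...,1]<270)&(P[...,2]>70)&(P[...,2]<120)
    if w.sum(): print("lid mid z",np.median(P[w][:,2]))
E
python3 pads.py 11; python3 -c "
import cv2
a=cv2.imread('pics/scene_11.png')[150:350,330:630];b=cv2.imread('pics/side_11.png')[60:260,250:550]
cv2.imwrite('pics/c11.png',cv2.resize(cv2.hconcat([a,b]),None,fx=1.33,fy=1.33))"
```

```text
[550.9 189.9 222.5] 23.6
scene [418. 238.] 191 c [480. 176.] [36. 45.] z [100.4 101.4 103.2]
scene [460. 243.] 195 c [493. 281.] [36. 47.] z [100.  101.4 103. ]
scene [417. 285.] 232 c [628. 156.] [35. 44.] z [100.3 101.3 103. ]
scene [462. 290.] 245 c [642. 260.] [37. 44.] z [ 99.5 100.9 102.3]
lid mid z 91.58408740038266
side [322. 142.] 139 c [492. 278.] [46. 40.] z [100.5 102.  104. ]
side [372. 142.] 142 c [641. 260.] [46. 43.] z [100.2 101.6 103.8]
side [323. 165.] 163 c [478. 175.] [42. 41.] z [101.  102.4 104.4]
side [375. 165.] 160 c [627. 155.] [42. 43.] z [101.  102.8 104.6]
lid mid z 92.49201307481701
```

View pics/c11.png

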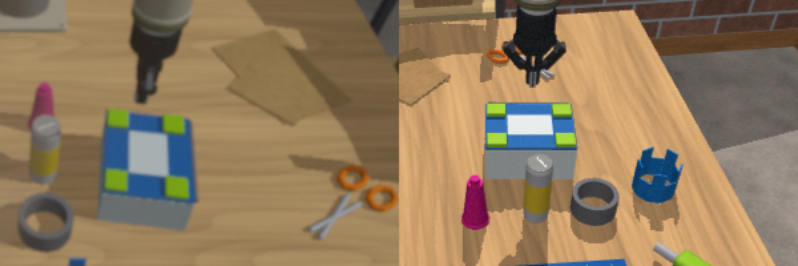

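Lid is shut (panel top ≈ 91.6 mm) with four pads at 101 mm. First pad is front left, at (479,176).

Emit:
jog_arm:
  offset:
    - [-35,12,20]
    - [-34,12,30]
    - [0,0,30]
    - [0,0,20]
    - [0,0,0]
    - [0,0,0]
  delta_rot:
    - [0,0,0]
    - [0,0,0]
    - [0,0,0]
    - [0,0,0]
    - [0,0,0]
    - [0,0,0]
  jaw: [0,0,0,0,0,0]

```text
time: 24.3
tool_pos: [476.7, 175.9, 118.7]
tcp_rot: [-179.8, -0.2, -8.4]
ft_force: [0.0, -0.3, 0.9]
finger_gap: -0.1
```

```bash
python3 -c "
from h import *
togo([479,176,95],down(-8))"
```

```text
t 24.3 pos [476.7 175.9 118.7] rpy [-179.8   -0.2   -8.4] gap -0.1 F [ 0.  -0.3  0.9] j [ 14.  -2. 107.   0.  75.  23.]
offset [ 2.2 -0.4 23.7] rotvec [-0.2 -0.2 -0.4]
```

Emit:
jog_arm:
  offset:
    - [2,0,10]
    - [0,0,6]
    - [0,0,4]
    - [0,0,3]
    - [0,0,3]
    - [0,0,0]
  delta_rot:
    - [0,0,0]
    - [0,0,0]
    - [0,0,0]
    - [0,0,0]
    - [0,0,0]
    - [0,0,0]
  jaw: [0,0,0,0,0,0]

```text
time: 24.9
tool_pos: [483.0, 176.6, 97.0]
tcp_rot: [-179.6, -0.5, -8.4]
ft_force: [-0.5, 0.4, 0.0]
finger_gap: 0.2
```

Emit:
jog_arm:
  offset:
    - [-2,0,2]
    - [0,0,2]
    - [0,0,2]
    - [0,0,0]
  delta_rot:
    - [0,0,0]
    - [0,0,0]
    - [0,0,0]
    - [0,0,0]
  jaw: [0,0,0,0]

```text
time: 25.3
tool_pos: [483.5, 177.0, 96.0]
tcp_rot: [-179.6, -0.8, -8.4]
ft_force: [-0.6, -0.0, -0.4]
finger_gap: 0.3
```

Emit:
jog_arm:
  offset:
    - [0,0,4]
    - [0,0,4]
  delta_rot:
    - [0,0,0]
    - [0,0,0]
  jaw: [0,0]

```text
time: 25.5
tool_pos: [484.8, 177.2, 94.3]
tcp_rot: [-179.6, -0.9, -8.4]
ft_force: [-27.9, -9.2, 51.6]
finger_gap: 0.2
```

```bash
python3 -c "
from h import *
togo([479,176,95],down(-8))"
```

```text
t 25.5 pos [484.8 177.2  94.3] rpy [-179.6   -0.9   -8.4] gap 0.2 F [-27.9  -9.2  51.6] j [ 14.  -0. 108.   0.  71.  23.]
offset [-5.5  2.  -0.8] rotvec [-0.4 -0.9 -0.3]
```

Force jumped to 52 N at z=94.3, so the pad is on its stop. Lift and check.

Emit:
jog_arm:
  offset:
    - [0,0,-8]
    - [0,0,-20]
    - [0,0,-20]
    - [0,0,0]
  delta_rot:
    - [0,0.5,0]
    - [0,0.3,0]
    - [0,0,0]
    - [0,0,0]
  jaw: [0,0,0,0]

```text
time: 25.9
tool_pos: [483.9, 177.4, 144.7]
tcp_rot: [-179.5, -1.8, -8.4]
ft_force: [0.6, -0.1, -0.1]
finger_gap: -0.0
```

```bash
python3 pads.py 12; python3 -c "
from h import *
togo([627,156,135],down(-8))"
```

```text
[483.9 177.4 144.7] 25.9
scene [418. 239.] 169 c [480. 177.] [36. 43.] z [94.4 95.6 97.6]
scene [460. 243.] 196 c [494. 281.] [36. 46.] z [100.  101.2 102.8]
scene [417. 285.] 234 c [628. 156.] [36. 43.] z [100.5 101.7 103.3]
scene [462. 290.] 245 c [642. 261.] [36. 46.] z [ 99.5 100.8 102.7]
lid mid z 91.36651177430758
side [372. 143.] 141 c [641. 259.] [43. 45.] z [100.6 102.1 104.4]
side [318. 144.] 34 c [470. 222.] [111.  12.] z [100.8 103.9 184.9]
side [375. 165.] 159 c [627. 153.] [43. 43.] z [100.7 102.2 104.5]
side [323. 166.] 132 c [478. 174.] [40. 41.] z [95.8 96.9 98.5]
lid mid z 92.31785172278683
t 26.0 pos [482.3 176.9 141.8] rpy [-179.6   -1.6   -8.4] gap 0.0 F [-0.   1.2 -1.1] j [ 15.  -4. 107.  -0.  76.  23.]
offset [146.   -0.3  10.9] rotvec [-0.4 -1.6 -0.4]
```

Front left pad dropped 6 mm, to 94.4–95.8 in the two views. Now front right.

Emit:
jog_arm:
  offset:
    - [36,0,0]
    - [37,0,0]
    - [37,0,0]
    - [36,0,8]
    - [0,0,0]
    - [0,0,0]
  delta_rot:
    - [0,-1.5,0]
    - [0,0,0]
    - [0,0,0]
    - [0,0,0]
    - [0,0,0]
    - [0,0,0]
  jaw: [0,0,0,0,0,0]

```text
time: 26.6
tool_pos: [622.9, 153.6, 117.4]
tcp_rot: [-180.0, 1.1, -8.3]
ft_force: [0.1, 0.1, 0.8]
finger_gap: -0.1
```

```bash
python3 -c "
from h import *
togo([627,156,95],down(-8))"
```

```text
t 26.6 pos [622.9 153.6 117.4] rpy [-180.     1.1   -8.3] gap -0.1 F [0.1 0.1 0.8] j [ 9. 19. 84.  0. 78. 17.]
offset [ 4.1 -2.9 22.3] rotvec [-0.   1.1 -0.3]
```

Emit:
jog_arm:
  offset:
    - [2,-3,8]
    - [0,0,5]
    - [0,0,4]
    - [0,0,4]
    - [0,0,4]
    - [0,0,4]
  delta_rot:
    - [0,1,0]
    - [0,0,0]
    - [0,0,0]
    - [0,0,0]
    - [0,0,0]
    - [0,0,0]
  jaw: [0,0,0,0,0,0]

```text
time: 27.2
tool_pos: [623.8, 156.4, 95.0]
tcp_rot: [180.0, -0.2, -8.2]
ft_force: [-15.7, -4.3, 29.8]
finger_gap: 0.1
```

Emit:
jog_arm:
  offset:
    - [0,0,4]
    - [0,0,-10]
    - [0,0,-20]
    - [0,0,-15]
    - [0,0,0]
  delta_rot:
    - [0,0,0]
    - [0,0,0]
    - [0,0,0]
    - [0,0,0]
    - [0,0,0]
  jaw: [0,0,0,0,0]

```text
time: 27.7
tool_pos: [621.9, 157.1, 144.9]
tcp_rot: [-180.0, -0.4, -8.1]
ft_force: [1.6, 0.3, -0.1]
finger_gap: 0.2
```

```bash
python3 pads.py 13; python3 -c "
from h import *
togo([641,260,130],down(-8))"
```

```text
[621.9 157.1 144.9] 27.7
scene [414. 241.] 51 c [559. 148.] [ 17. 182.] z [ 95.3 230.9 279.5]
scene [460. 243.] 194 c [493. 281.] [36. 45.] z [ 99.8 101.3 103.3]
scene [416. 286.] 218 c [627. 156.] [36. 43.] z [94.6 95.9 97.5]
scene [462. 290.] 245 c [641. 260.] [37. 45.] z [ 99.6 100.9 102.2]
lid mid z 91.30693521794814
side [322. 142.] 139 c [492. 279.] [44. 40.] z [100.8 102.2 104. ]
side [368. 144.] 42 c [613. 206.] [128.  17.] z [101.  102.7 190.8]
side [323. 166.] 133 c [478. 174.] [38. 41.] z [95.3 96.7 98.5]
side [375. 166.] 129 c [627. 154.] [41. 42.] z [95.2 96.6 98.2]
lid mid z 92.28050744578047
t 27.8 pos [620.8 156.9 142.2] rpy [180.   -0.2  -8.1] gap -0.0 F [-0.4 -0.5  0.6] j [10. 17. 84. -0. 79. 18.]
offset [   5.4 -105.    12.2] rotvec [ 0.  -0.2 -0.1]
```

Front right seated (94.6–95.2). Now back right.

Emit:
jog_arm:
  offset:
    - [2,-30,0]
    - [2,-38,0]
    - [2,-37,0]
    - [0,0,12]
    - [0,0,10]
    - [0,0,0]
  delta_rot:
    - [0,0,0]
    - [0,0,0]
    - [0,0,0]
    - [0,0,0]
    - [0,0,0]
    - [0,0,0]
  jaw: [0,0,0,0,0,0]

```text
time: 28.4
tool_pos: [638.2, 260.7, 110.3]
tcp_rot: [179.7, 0.4, -8.2]
ft_force: [-0.5, -0.9, -0.8]
finger_gap: -0.3
```

```bash
python3 -c "
from h import *
togo([641,260,95],down(-8))"
```

```text
t 28.4 pos [638.2 260.7 110.3] rpy [179.7   0.4  -8.2] gap -0.3 F [-0.5 -0.9 -0.8] j [18. 26. 76. -0. 79. 26.]
offset [ 3.   0.2 15.3] rotvec [ 0.3  0.4 -0.2]
```

Emit:
jog_arm:
  offset:
    - [1,0,6]
    - [0,0,4]
    - [0,0,4]
    - [0,0,4]
    - [0,0,4]
  delta_rot:
    - [0,0,0]
    - [0,0,0]
    - [0,0,0]
    - [0,0,0]
    - [0,0,0]
  jaw: [0,0,0,0,0]

```text
time: 28.9
tool_pos: [639.2, 259.1, 95.2]
tcp_rot: [179.9, 0.4, -8.4]
ft_force: [-18.0, -2.9, 28.9]
finger_gap: -0.1
```

Emit:
jog_arm:
  offset:
    - [0,0,4]
    - [0,0,-10]
    - [0,0,-20]
    - [0,0,-15]
    - [0,0,0]
  delta_rot:
    - [0,0,0]
    - [0,0,0]
    - [0,0,0]
    - [0,0,0]
    - [0,0,0]
  jaw: [0,0,0,0,0]

```text
time: 29.4
tool_pos: [640.4, 256.6, 144.5]
tcp_rot: [-180.0, 0.2, -8.6]
ft_force: [0.2, 0.9, 0.3]
finger_gap: -0.1
```

```bash
python3 -c "
from h import *
togo([493,280,130],down(-8))"
```

```text
t 29.4 pos [640.4 256.6 144.5] rpy [-180.     0.2   -8.6] gap -0.1 F [0.2 0.9 0.3] j [18. 24. 75.  0. 81. 26.]
offset [-149.2   -1.1   15. ] rotvec [-0.   0.2 -0.6]
```

Emit:
jog_arm:
  offset:
    - [-37,0,0]
    - [-37,0,0]
    - [-37,0,0]
    - [-37,0,8]
    - [0,0,12]
    - [0,0,0]
  delta_rot:
    - [0,0,0]
    - [0,0,0]
    - [0,0,0]
    - [0,0,0]
    - [0,0,0]
    - [0,0,0]
  jaw: [0,0,0,0,0,0]

```text
time: 30.0
tool_pos: [488.7, 276.2, 118.7]
tcp_rot: [179.9, 0.3, -8.8]
ft_force: [-0.5, -1.0, 0.5]
finger_gap: 0.6
```

```bash
python3 -c "
from h import *
togo([493,280,95],down(-8))"
```

```text
t 30.0 pos [488.7 276.2 118.7] rpy [179.9   0.3  -8.8] gap 0.6 F [-0.5 -1.   0.5] j [24.  7. 98.  0. 75. 33.]
offset [ 3.8 -4.4 23.7] rotvec [ 0.1  0.3 -0.8]
```

Emit:
jog_arm:
  offset:
    - [2,-4,8]
    - [0,0,6]
    - [0,0,4]
    - [0,0,4]
    - [0,0,4]
    - [0,0,4]
  delta_rot:
    - [0,0,0]
    - [0,0,0]
    - [0,0,0]
    - [0,0,0]
    - [0,0,0]
    - [0,0,0]
  jaw: [0,0,0,0,0,0]

```text
time: 30.6
tool_pos: [495.0, 280.2, 94.8]
tcp_rot: [180.0, 0.4, -9.0]
ft_force: [-27.5, -11.4, 48.4]
finger_gap: -0.0
```

Fully home at 48 N. Retreat high and back, then check everything.

Emit:
jog_arm:
  offset:
    - [0,0,-10]
    - [0,0,-30]
    - [0,0,-40]
    - [0,0,-45]
    - [0,0,-45]
    - [0,-40,-10]
    - [0,-40,0]
    - [0,-40,0]
    - [-30,-40,0]
    - [-30,-40,0]
    - [-30,-40,0]
    - [0,0,0]
    - [0,0,0]
  delta_rot:
    - [0,0,0]
    - [0,0,0]
    - [0,0,0]
    - [0,0,0]
    - [0,0,0]
    - [0,0,0]
    - [0,0,0]
    - [0,0,0]
    - [0,0,0]
    - [0,0,0]
    - [0,0,0]
    - [0,0,0]
    - [0,0,0]
  jaw: [0,0,0,0,0,0,0,0,0,0,0,0,0]

```text
time: 31.9
tool_pos: [455.6, 538.8, 283.5]
tcp_rot: [-179.8, -0.0, -9.7]
ft_force: [-0.9, 0.0, 0.7]
finger_gap: -0.0
```

```bash
python3 pads.py 14
python3 - <<'E'
from h import *
for n in("scene","side"):
    p,d=cams.snapshot(n);P=pts(n,p,d)
    def box(name,m):
        q=P[m&(d>0)][:,:2].astype(np.float32);b=cv2.minAreaRect(q);print(n,name,len(q),np.round(b[0],1),np.round(b[1],1))
    box("can top",(P[...,0]>480)&(P[...,0]<620)&(P[...,1]>-20)&(P[...,1]<90)&(P[...,2]>140))
    hsv=cv2.cvtColor(p,cv2.COLOR_RGB2HSV)
    q=P[(P[...,0]>380)&(P[...,0]<660)&(P[...,1]>-330)&(P[...,1]<-120)&(hsv[...,1]<40)&(P[...,2]>3)&(P[...,2]<15)];c=q.mean(0);v=np.linalg.svd(q-c)[2][2];print("scoop floor",c,np.degrees(np.arccos(abs(v[2]))))
a=cv2.imread('pics/scene_14.png');b=cv2.imread('pics/side_14.png')
cv2.imwrite('pics/c14.png',cv2.resize(cv2.hconcat([a,b]),(800,300)))
E
```

```text
[455.6 538.8 283.5] 31.9
scene [418. 239.] 168 c [479. 177.] [36. 44.] z [94.8 96.2 97.9]
scene [460. 244.] 171 c [492. 281.] [35. 44.] z [94.7 96.  97.3]
scene [417. 286.] 218 c [627. 156.] [36. 41.] z [94.7 96.  97.8]
scene [462. 292.] 224 c [641. 262.] [36. 44.] z [94.7 95.8 97.4]
lid mid z 91.369703411444
side [322. 143.] 114 c [492. 279.] [45. 40.] z [95.3 96.9 98.5]
side [372. 143.] 111 c [641. 260.] [39. 42.] z [95.6 97.  99.2]
side [323. 166.] 130 c [478. 173.] [42. 41.] z [95.4 97.  98.4]
side [375. 166.] 131 c [627. 153.] [42. 42.] z [95.5 97.1 99.3]
lid mid z 92.56240595840927
scene can top 300 [544.2  34.6] [49.1 49.4]
scoop floor [ 504.14583112 -241.22940507    7.01768735] 0.23325992767964404
side can top 242 [544.   30.8] [52.8 50. ]
scoop floor [ 513.06076884 -237.82424589    7.38619702] 0.48680489369748037
```

View pics/c14.png

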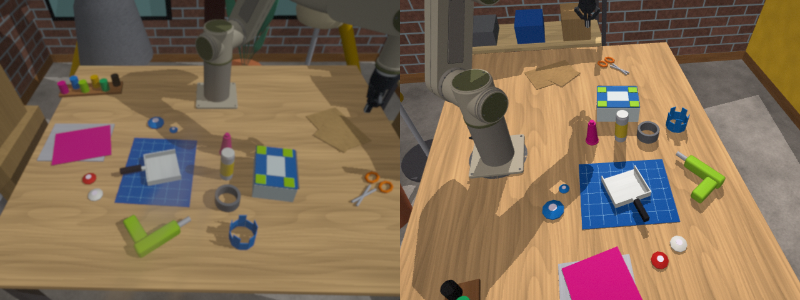

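The lid is shut, all four pads are at about 95 mm, the scoop is flat on the mat, and the bystanders stand where they were with the arm clear. Handing in.

```bash
python3 -c "
from bench import r
print(r.hand_in())"
```

```text
the job is handed in; nothing more can be done
None
```

I tipped the three jewels into the tub and laid the empty scoop back on the mat. Then I shut the lid, pressed the four green pads one after another, and handed the job in at about 32 s. No verdict is reported.

My last checks:
- **Jewels:** all three were measured inside the tub after tipping, the highest about 57 mm up and leaning. They could not be seen again once the lid was shut. The gripper was kept clear of them throughout; I had no reading of finger contact to confirm it.
- **Lid:** flat, with its top at about 91.4 mm in one view and 92.6 mm in the other, against 91.5 mm when shut.
- **Pads:** all four tops are at 94.7–95.6 mm, down from about 101, so each moved about 6 mm. The reading after pressing was 52 N front left and 48 N back left. Both right pads read 29–30 N, and I then pushed each once more without a reading before lifting.
- **Scoop:** flat to within 0.5° near the middle of the mat. The two views differ by about 9 mm on where its floor centre is, which is well inside the limits.
- **Bystanders:** the can's position is unchanged to within 1 mm. I checked the cone and tape roll only by eye in the last pictures, where both stand in place.

Nothing failed in these checks. During tipping, depth showed the scoop's mouth about 10 mm off from my estimate across the tub, and I corrected that before the jewels slid out.

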